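Fork a peg out of the rack with sprung tongs held at their marked gap

TASK

Pick up the sprung laundry tongs from above by their two wooden grip plates and squeeze them to the mark (tip gap 18 mm); with that gap held steady, slide the two tips astride the thin neck of the middle peg in the rack, lift the peg out by its head, and hang it just above the open mouth of whichever vessel, tub or cup, has no lid on it. Do not touch the peg with the fingers, leave the other two pegs, the brush and the soap alone, and finish still holding: tongs in the gripper at the marked gap, peg hanging from the tips.

Things in the scene. Friction and masses are not known exactly. Their poses are not given: they have to be found in the camera images.
- tongs: Sprung tongs lying flat on the slab, arms spread sideways, 190 mm long, 120 g. Origin on the underside, midway between the two wooden grip plates at rest; x to the tips, y left, z up. The heel and left arm are one rigid piece carrying this frame; the right arm swings. The plates are centred 90 mm from the hinge, on the arms' outer sides: flat, upright, 24 mm long, 0 to 40 mm above the slab.
- tongs_hinge (a point): Hinge in the round aluminium heel (28 mm across, 32 mm high), 90 mm behind the plates, 22 mm above the underside. The plates' outer faces are about 54 mm apart open, at the mark parallel and 40 mm apart. The spring pushes back with about 5 N at first, 12 N at the mark, and alone presses the plates to the fingers: 1 mm of finger opening is about 1.8 mm of tip gap.
- tip_left (a point): Inner face of the left prong (seen from the heel), 160 mm from the hinge along the arm, 12 mm before its end, 22 mm above the underside (half the prong's height). Prongs: level bars 4 mm thick, 8 mm high, the last 4 mm turned up by 4 mm. From tip_left to tip_right is the tip gap: 44 mm open, 18 mm at the mark.
- tip_right (a point): The same point on the right prong, which swings about the hinge when squeezed.
- tongs_arm (a joint): Closing angle between the arms in rad: 0 open (sprung), 0.16 at the mark, 0.26 with the tips nearly touching. To the eye: a thin dark tongue on the left arm crosses over the right arm; at the mark its end is flush with the right arm's outer face.
- peg_mid_neck (a point): Middle green peg: point on its axis at the middle of the thin neck (10 mm across, 27 mm long), 63.5 mm above its lower end. Above the neck a flat head 30 mm across, 9 mm thick; below it a collar 24 mm across, 5 mm thick, that sits on the rack's board, then a shank 14 mm across, 45 mm long, loose in an 18 mm hole: it comes out straight up. 86 mm in all, about 30 g.
- peg_mid: Middle peg, origin at the centre of its lower end, z up along its axis.
- peg_left: Peg to the left (rack's +y) of the middle one, 55 mm from it, same shape; leave it alone. Origin at its lower end.
- peg_right: Peg to the right (rack's -y) of the middle one, 55 mm from it, same shape; leave it alone. Origin at its lower end.
- rack: Fixed rack; origin on the slab under the middle peg, x to the back, y along the row of pegs. Its board with three holes is 200 mm long (y), top 80 mm above the slab, front edge 25 mm in front (-x) of the pegs' axes; 45 to 57 mm behind them a tiled upright 240 mm wide, 100 mm high. Tips come in from the front, along +x.
- tub_rim (a point): Clear plastic tub, fixed: centre of its mouth, 70 mm above the slab; 120 mm across, wall 3 mm.
- cup_rim (a point): Aluminium measuring cup with a side handle, fixed: centre of its mouth, 70 mm above the slab; 120 mm across, wall 3 mm. The handle points roughly to the robot, reaching 92 mm from the axis.
- lid: White round clip lid, 130 mm across, 6 mm thick, fixed; origin at the centre of its underside. It covers either the tub or the cup (70 mm up, on its axis); that vessel is shut.
- seal: Flat black rubber ring, 128 mm outside, 104 mm inside, 6 mm thick, lying on the rim of the other vessel, which is open. Origin at the centre of its underside.
- brush: Loose bamboo brush lying on the slab beside the rack; leave it alone.
- soap: Loose bar of soap, 85 x 55 x 28 mm, origin at the centre of its underside; leave it alone.
Mind the look-alikes: they are no part of the job. What is shaped like the peg_mid but purple is not meant.

How it is judged:
On the way, in this order (a step that is already met when the one before it is completed fails the run):
1. the tongs are lifted off the slab in the gripper, squeezed to the mark (tip gap 14.5 to 21.5 mm), the middle peg still in the rack (height (world z) of tip_left above 0.04 m and height (world z) of tongs_hinge above 0.03 m and distance between tip_left and tip_right between 0.0145 and 0.0215 m and distance of peg_mid from where it was at the start of the episode below 0.008 m), for 0.3 s.
2. the middle peg is lifted out of the rack, hanging by its head on the tips (height (world z) of peg_mid above 0.085 m and distance between peg_mid_neck and tip_left below 0.035 m and angle between peg_mid_neck's own z axis and vertical below 0.5 rad), for 0.2 s.
At the end, for the whole second after the job is handed in: Gripper holds the tongs (over 2 N), tip gap steady at 18 mm within 3.5 mm; the middle peg hangs on the tips, upright within 20 degrees, its lower end 10 to 130 mm above the rim of the vessel with the ring, not the lid, and within 35 mm of its axis (horizontal distance between peg_mid and seal below 0.035 m and height (world z) of peg_mid between 0.08 and 0.2 m and angle between peg_mid_neck's own z axis and vertical below 0.35 rad and distance between tip_left and tip_right between 0.0145 and 0.0215 m and distance between peg_mid_neck and tip_left below 0.035 m and distance between peg_mid_neck and tip_right below 0.035 m and contact force between tongs and the fingers above 2 N and velocity of joint tongs_arm between -0.1 and 0.1 rad/s); the arm keeps its last pose, push and grip.
It fails at once if the tip gap leaves the mark (18 mm within 4.5 mm) while the middle peg is out of its place (distance of peg_mid from where it was at the start of the episode above 0.02 m and (distance between tip_left and tip_right below 0.0135 m or distance between tip_left and tip_right above 0.0225 m)).
It fails at once if the fingers touch the middle peg (contact force between the fingers and peg_mid above 0.5 N).
It fails at once if another peg is disturbed by more than 15 mm (distance of any of peg_left, peg_right from where it was at the start of the episode above 0.015 m).
It fails at once if the brush or the soap is moved by more than 20 mm (distance of any of brush, soap from where it was at the start of the episode above 0.02 m).
It also fails if it takes over 46 s, if anything falls off the work surface, if the arm or the gripper's body presses on something with over 40 N, if the wrist force passes 120 N, or if a joint passes its speed limit or range.

ROBOT

A 7-joint arm with a two-finger parallel gripper is mounted at the origin on the work surface. World frame = base frame: x ahead of the robot, y to its left, z up, the work surface at z = 0. Lengths are in m, angles in rad, forces in N, time in s.
With the tool pointing down it reaches from about 0.4 to 0.85 m from the base axis. Payload 10.4 kg.
Tool frame: the origin (TCP) lies between the finger pads; the fingertips stand 11 mm ahead of it and the grasp point (between the pads) lies 8 mm behind it; z points along the fingers, y is the direction in which the jaws open and shut (so a half turn about z gives the same grasp; the last joint's range is limited). The gripper opens to 87 mm and grips with 3 to 60 N. Pads are 19 mm wide; open, the fingers measure 117 mm over their backs; the gripper's body (75 mm by 190 mm) begins 51 mm behind the grasp point.
Start: joints at [1.319, 0.332, -0.065, 1.46, 0.022, 1.35, -0.088], TCP at [0.142, -0.609, 0.202] pointing down, gripper open.
Joint ranges: [-2.6, 2.6], [-0.5, 2.12], [-1.47, 1.34], [0.16, 2.42], [-1.27, 4.41], [0.06, 2.06], [-2.6, 2.6]. Speed limits (rad/s): [2.22, 2.22, 2.79, 2.79, 3.14, 3.14, 3.14].

INTERFACE

Orientations are given as a unit quaternion [x, y, z, w].
In Python, from bench import r, eyes gives the robot as it stands.
- The arm moves only by the shell command python3 -m inch 'ROWS' [FORCE]. ROWS is a JSON object of lists of equal length, an entry for each row: "translation": the shift along the world's x, y, z scaled (see below), a list of three; "rot": the turn, a rotation vector about the world's x, y, z scaled (see below), a list of three; "jaw": the finger opening in mm, from 0 to 87. In form: {"translation": [[tx, ty, tz], ...], "rot": [[ax, ay, az], ...], "jaw": [jaw, ...]}. A call has 1 to 20 rows; each row is the pose to reach, as a shift and turn from the pose measured when the call began; what a row does not reach only later rows make up. The controller multiplies each number of a shift by 100 mm and each number of a turn by 60 degrees. A row lasts 1/10 s, in which the tool goes at most 50 mm and 8.59 degrees, less where a joint would pass 70% of its speed; a pose out of reach is approached as far as the arm can. A call with a number of a shift or a turn outside -1 to 1 is refused whole. A call with a gripper value outside its range is refused whole. The fingers move at their own pace and stop on an object; FORCE is the grip in N (left out, the last holds). Time passes only in rows, so rows that repeat a pose let the fingers close. It gives the time, the measured TCP pose, the force and the opening at its end, in the units of the state.
- r.read_state(): the state, without advancing time (a new reading comes with each control period).
- eyes.camera(name): name is "side" or "top"; returns the picture (384x512x3 uint8, blue, green, red); there is no depth.
- eyes.calibration(name): a dict with "fx", "fy", "cx", "cy" (pixels), "distortion" ([k1, k2, p1, p2, k3] as OpenCV has them; the pictures are not rectified), "R" (3x3) and "t" (3): a world point X has camera coordinates R X + t. Camera axes: x right, y down, z forward; pixel columns grow to the right and rows downward; lengths in m; the calibration is good to about 2 mm. A picture is of the moment at which its call begins. calibration takes no time and is no camera call.
- r.close_job(): hands the job in, once; it reports no verdict.
The state is a dict: "time": time; "joint_positions": joint angles; "joint_vel": joint speeds; "joint_torque": joint torques, N m; "ee_pos": TCP position; "eef_rot": TCP orientation; "ft_force": force on the tool from outside, world axes, zero at the start; "torque": the same for the moment, N m; "width": finger opening in m.
Only numpy, scipy, OpenCV 4.12 (cv2) and the standard library are available. Lean on these libraries where they do the work, as an engineer would, in place of code of your own. Each camera call takes 0.05 s, during which the arm holds its last target. There are 200 camera calls.

## Working session

There is one attempt and no reset: what is moved stays moved. The work goes in short steps, Python scripts to look and compute and a shell command to move; the robot and the scene stay as the last step left them, time stands still between calls to the robot, and variables do not carry over. Pictures are saved under pics/ and viewed, about 8 in all and at most 12, crops included, and the job is handed in when it is done.

```bash
mkdir -p pics; ls
python3 - <<'E'
from bench import r, eyes
import cv2,json
s=r.read_state(); print(s)
for n in("side","top"):
    cv2.imwrite(f"pics/{n}0.png",cv2.resize(eyes.camera(n),(800,600),interpolation=cv2.INTER_CUBIC))
    print(n,eyes.calibration(n))
E
```

```text
pics
{'time': 0.0, 'joint_positions': array([ 1.31938746,  0.33287513, -0.06468171,  1.460926  ,  0.02159362,
        1.34988049, -0.08850545]), 'joint_vel': array([ 1.79095430e-05,  1.79522562e-03,  3.62566602e-04,  6.55968071e-04,
       -1.89915271e-03, -1.35266433e-03, -2.34429399e-04]), 'joint_torque': array([ 1.28849742e-04, -6.23247600e+01,  2.50343385e-02, -3.89910328e+01,
       -6.12809812e-02,  3.97015933e-02,  2.00773552e-04]), 'ee_pos': array([ 0.14165497, -0.6083222 ,  0.20165918]), 'eef_rot': array([ 9.93462905e-01,  1.14153281e-01, -1.10837532e-04, -6.88076968e-04]), 'ft_force': array([ 0.65264114, -0.98310566,  0.02386694]), 'torque': array([-0.03939703, -0.05674038,  0.00386815]), 'width': 0.08709176569051481}
side {'fx': 447.6557374738997, 'fy': 447.6557374738997, 'cx': 257.5012358374501, 'cy': 191.55326580358673, 'distortion': array([-0.16625872,  0.        ,  0.        ,  0.        ,  0.        ]), 'R': array([[-0.98024408, -0.19716357,  0.01575054],
       [-0.15501517,  0.71634683, -0.68030693],
       [ 0.1228489 , -0.66930841, -0.73275808]]), 't': array([0.55604311, 0.14541175, 1.01529232])}
top {'fx': 466.99210764673614, 'fy': 466.99210764673614, 'cx': 263.80267357410855, 'cy': 195.20140097353297, 'distortion': array([0.02407772, 0.        , 0.        , 0.        , 0.        ]), 'R': array([[ 0.1137642 , -0.99349675,  0.00468038],
       [-0.97334064, -0.11239805, -0.1999367 ],
       [ 0.19916252,  0.01819004, -0.97979764]]), 't': array([-0.04364194,  0.570469  ,  1.13959813])}
```

View pics/top0.png

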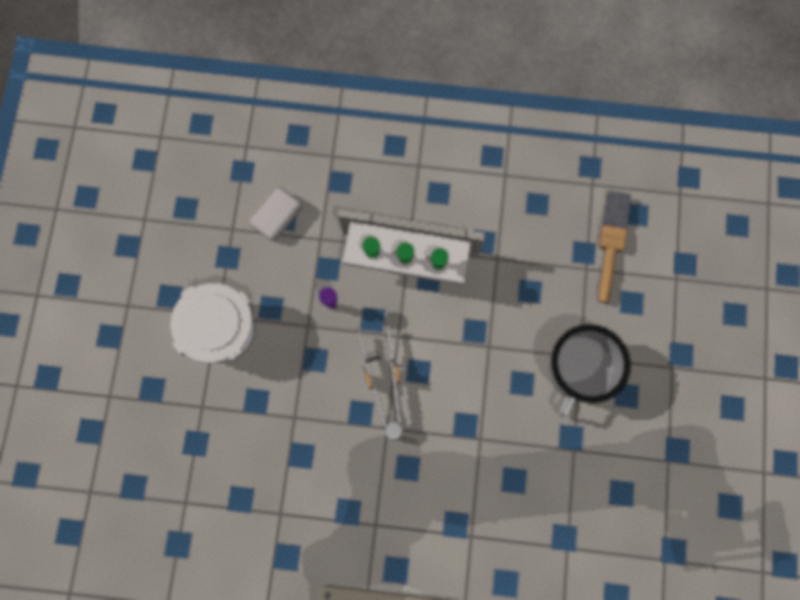

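View pics/side0.png

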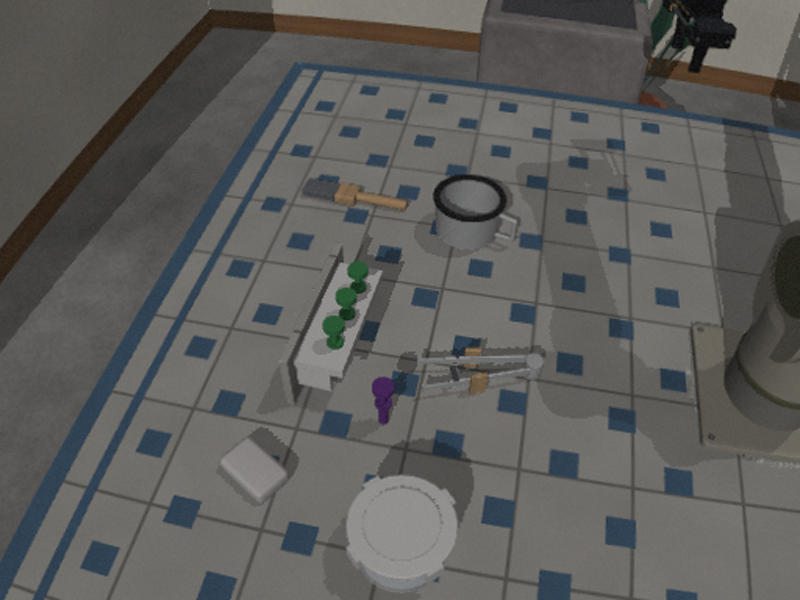

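The top view shows the lid on the tub (left) and the ring on the cup at (591,362). The rack pegs are at (372,246), (405,252) and (440,258), with the tongs heel at (393,430). Next, enlarged crops of the tongs and pegs.

```bash
cat > h.py <<'E'
import numpy as np,cv2
from bench import r,eyes
def w(cam,px,z):
    "native pixel + height -> world"
    c=eyes.calibration(cam);K=np.array([[c['fx'],0,c['cx']],[0,c['fy'],c['cy']],[0,0,1]])
    u=cv2.undistortPoints(np.array([[px]],float),K,c['distortion'])[0,0]
    R=np.array(c['R']);C=-R.T@c['t'];d=R.T@[u[0],u[1],1]
    return C+d*(z-C[2])/d[2]
def p(cam,X):
    c=eyes.calibration(cam);K=np.array([[c['fx'],0,c['cx']],[0,c['fy'],c['cy']],[0,0,1]])
    return cv2.projectPoints(np.array([X],float),cv2.Rodrigues(np.array(c['R']))[0],np.array(c['t'],float),K,c['distortion'])[0][0,0]
def crop(cam,x0,y0,x1,y1,s,f):
    cv2.imwrite(f,cv2.resize(eyes.camera(cam)[y0:y1,x0:x1],None,fx=s,fy=s,interpolation=cv2.INTER_CUBIC))
E
python3 - <<'E'
from h import *
crop('top',210,135,320,285,4,'pics/a.png')
crop('side',180,155,360,275,4.4,'pics/b.png')
k=.64
for n,px,z in [('lid',(211,322),.076),('cup',(591,362),.076),('pegL',(372,246),.128),('pegM',(405,252),.128),('pegR',(440,258),.128),('heel',(393,430),.032)]:
    print(n,w('top',(px[0]*k,px[1]*k),z))
print('cup side',w('side',(470*k,199*k),.076),'pegM',w('side',(346*k,297*k),.128))
E
```

```text
lid [0.50339239 0.33862047 0.076     ]
cup [ 0.50874936 -0.27135532  0.076     ]
pegL [0.64399409 0.093838   0.128     ]
pegM [0.64027659 0.04132503 0.128     ]
pegR [ 0.6369205  -0.01414589  0.128     ]
heel [0.3681961 0.0296574 0.032    ]
cup side [ 0.50261729 -0.26294404  0.076     ] pegM [0.63818444 0.05223263 0.128     ]
```

View pics/a.png

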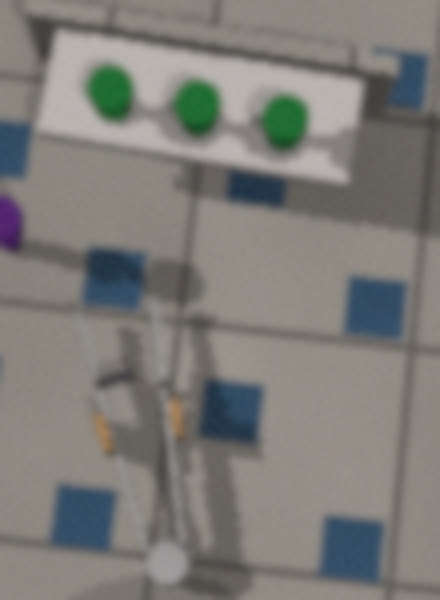

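View pics/b.png

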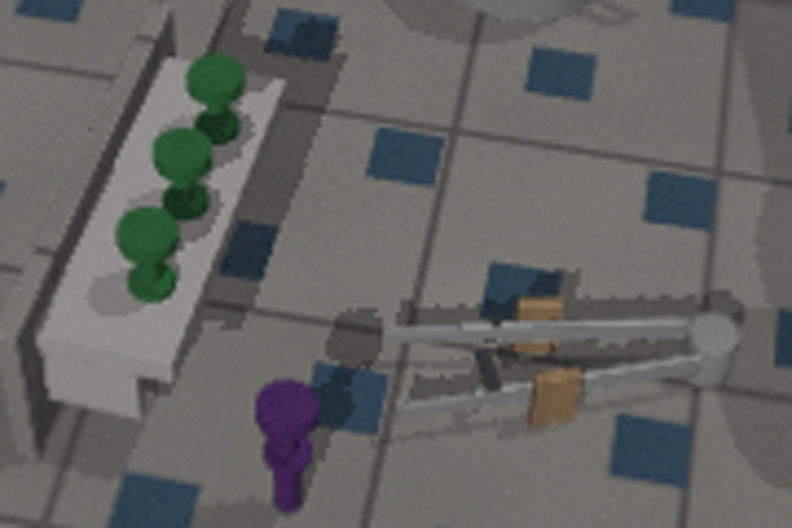

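Run:
```python
from h import *
T=lambda x,y,z:w('top',(210+x/4-.4,135+y/4-.4),z)[:2]
S=lambda x,y,z:w('side',(180+x/4.4-.4,155+y/4.4-.4),z)[:2]
D={'heel':((168,562),(714,332),.032),'plL':((104,430),(556,373),.038),'plR':((177,415),(540,302),.038),'tipL':((82,318),(400,405),.026),'tipR':((157,312),(388,332),.026),
'pM':((198,107),(182,153),.121),'pL':((111,91),(147,234),.121),'pR':((285,121),(216,78),.121)}
for n,(a,b,z) in D.items():
    t=T(*a,z);s=S(*b,z);print(n,t,s,(t+s)/2)
```

```text
heel [0.36846645 0.02948607] [0.36488766 0.02935662] [0.36667705 0.02942134]
plL [0.44605806 0.07980362] [0.44256756 0.07710288] [0.44431281 0.07845325]
plR [0.46089281 0.03465255] [0.45660516 0.03307499] [0.45874899 0.03386377]
tipL [0.5180536  0.10406677] [0.51728433 0.10418696] [0.51766896 0.10412687]
tipR [0.52759053 0.05593241] [0.53171394 0.05958986] [0.52965223 0.05776113]
pM [0.64201971 0.04181099] [0.64166737 0.04413302] [0.64184354 0.042972  ]
pL [0.64598731 0.09624885] [0.64470585 0.09906953] [0.64534658 0.09765919]
pR [ 0.63931845 -0.0123312 ] [ 0.63788741 -0.01078876] [ 0.63860293 -0.01155998]
```

Cross-camera agreement is 2–4 mm. Peg spacing comes out at 54.8/54.9 mm and heel-to-plates at 89 mm, both as given. The tongs grasp point is (0.452, 0.057) at yaw 0.312, the rack yaw is -0.062, and the peg is at (0.642, 0.043). I'll move over the tongs now.

```bash
python3 -m inch '{"translation":[[1,1,0],[1,1,0],[1,1,0]],"rot":[[0,0,0.08],[0,0,0.08],[0,0,0.08]],"jaw":[87,87,87]}' 20
python3 -m inch '{"translation":[[1,1,0],[1,1,0],[1,1,0]],"rot":[[0,0,0],[0,0,0],[0,0,0]],"jaw":[87,87,87]}'
python3 -m inch '{"translation":[[0.5,1,0],[0.5,1,0],[0.5,1,0]],"rot":[[0,0,0],[0,0,0],[0,0,0]],"jaw":[87,87,87]}'
python3 -m inch '{"translation":[[0.3,1,0],[0.3,1,0],[0.3,1,0]],"rot":[[0,0,0],[0,0,0],[0,0,0]],"jaw":[87,87,87]}'
```

```text
time: 0.5
ee_pos: [0.2435, -0.5064, 0.2018]
eef_rot: [0.988, 0.156, 0.0, -0.001]
ft_force: [1.4, -0.4, 0.3]
width: 0.0872
time: 0.8
ee_pos: [0.345, -0.4043, 0.2019]
eef_rot: [0.988, 0.157, 0.0, -0.001]
ft_force: [0.1, -0.6, 0.9]
width: 0.0867
time: 1.1
ee_pos: [0.3978, -0.2991, 0.2022]
eef_rot: [0.987, 0.16, 0.001, -0.001]
ft_force: [0.1, -1.3, -0.6]
width: 0.0868
time: 1.4
ee_pos: [0.4294, -0.1939, 0.2025]
eef_rot: [0.987, 0.164, 0.001, -0.001]
ft_force: [0.7, -0.9, -0.1]
width: 0.0868
```

```bash
python3 -m inch '{"translation":[[0.1,1,0],[0.1,1,0],[0.1,1,0]],"rot":[[0,0,0],[0,0,0],[0,0,0]],"jaw":[87,87,87]}'
python3 -m inch '{"translation":[[0.1,1,-0.5],[0.1,1,-0.5],[0.1,1,-0.5],[0.1,1,-0.5]],"rot":[[0,0,0],[0,0,0],[0,0,0],[0,0,0]],"jaw":[87,87,87,87]}'
python3 -m inch '{"translation":[[0.03,0.45,-0.6],[0.03,0.45,-0.6],[0.03,0.45,-0.6],[0.03,0.45,-0.6]],"rot":[[0,0,-0.02],[0,0,-0.02],[0,0,-0.02],[0,0,-0.02]],"jaw":[87,87,87,87]}'
python3 - <<'E'
from h import *
s=r.read_state();print(s['ee_pos'],s['eef_rot'])
q=s['eef_rot'];yaw=2*np.arctan2(q[1],q[0])
print(yaw,'d',[.4523,.0570,.015]-s['ee_pos'],'rot',(.312-yaw)/(np.pi/3))
E
```

```text
time: 1.7
ee_pos: [0.4401, -0.0886, 0.2029]
eef_rot: [0.986, 0.167, 0.002, -0.001]
ft_force: [-0.9, -0.3, 0.3]
width: 0.0869
time: 2.1
ee_pos: [0.4495, 0.0131, 0.152]
eef_rot: [0.986, 0.169, 0.001, -0.002]
ft_force: [-0.4, -0.7, 0.1]
width: 0.0871
time: 2.5
ee_pos: [0.4529, 0.0566, 0.0924]
eef_rot: [0.987, 0.158, 0.001, -0.002]
ft_force: [0.2, 0.5, -0.1]
width: 0.0869
[0.45293734 0.05659333 0.09240889] [ 9.87413047e-01  1.58152107e-01  7.58793921e-04 -1.67619038e-03]
0.31763839302841645 d [-0.00063734  0.00040667 -0.07740889] rot -0.005384268729404162
```

```bash
python3 -m inch '{"translation":[[0,0,-0.4],[0,0,-0.77],[0,0,-0.77],[0,0,-0.77],[0,0,-0.77],[0,0,-0.77],[0,0,-0.77],[0,0,-0.77],[0,0,-0.77],[0,0,-0.77],[0,0,-0.77],[0,0,-0.77],[0,0,-0.77],[0,0,-0.77]],"rot":[[0,0,0],[0,0,0],[0,0,0],[0,0,0],[0,0,0],[0,0,0],[0,0,0],[0,0,0],[0,0,0],[0,0,0],[0,0,0],[0,0,0],[0,0,0],[0,0,0]],"jaw":[87,87,87,70,60,56,52,49,46,44,42,40,40,40]}' 40
python3 - <<'E'
from h import *
crop('top',210,135,320,285,4,'pics/c.png')
cv2.imwrite('pics/d.png',cv2.resize(eyes.camera('side')[195:275,240:360],None,fx=6.5,fy=6.5,interpolation=cv2.INTER_CUBIC))
E
```

```text
time: 3.9
ee_pos: [0.4539, 0.0568, 0.0161]
eef_rot: [0.987, 0.158, 0.002, -0.002]
ft_force: [1.1, 0.2, 6.5]
width: 0.0406
```

View pics/d.png

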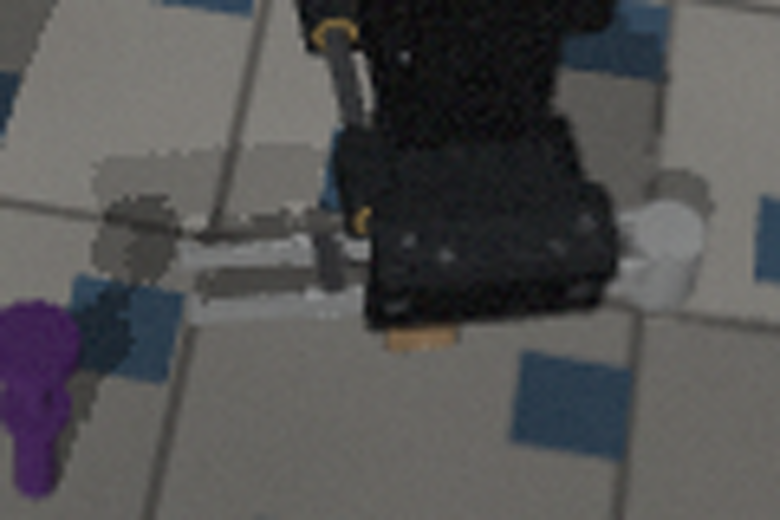

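The jaw reads 40.6 mm and the prongs look parallel. I'll lift and turn to the rack's heading.

```bash
python3 -m inch '{"translation":[[0,0,0.15],[0,0,0.35],[0,0,0.55],[0,0,0.75],[0,0,0.76],[0,0,0.76],[0,0,0.76],[0,0,0.76],[0,0,0.76]],"rot":[[0,0,0],[0,0,0],[0,0,0],[0,0,0],[0,0,-0.1],[0,0,-0.2],[0,0,-0.3],[0,0,-0.36],[0,0,-0.36]],"jaw":[40,40,40,40,40,40,40,40,40]}' 40
python3 -m inch '{"translation":[[0.2,0,0],[0.4,-0.03,0],[0.4,-0.06,0],[0.4,-0.06,0]],"rot":[[0,0,0],[0,0,0],[0,0,0],[0,0,0]],"jaw":[40,40,40,40]}'
python3 - <<'E'
from h import *
s=r.read_state();print(s['ee_pos'],s['eef_rot'],s['width'],2*np.arctan2(s['eef_rot'][1],s['eef_rot'][0]))
a=eyes.camera('top')[135:275,200:320];b=eyes.camera('side')[160:275,190:350]
cv2.imwrite('pics/e.png',cv2.resize(a,None,fx=4,fy=4,interpolation=cv2.INTER_CUBIC))
cv2.imwrite('pics/f.png',cv2.resize(b,None,fx=5,fy=5,interpolation=cv2.INTER_CUBIC))
E
```

```text
time: 4.9
ee_pos: [0.4536, 0.0568, 0.0919]
eef_rot: [1.0, -0.03, 0.002, -0.001]
ft_force: [-0.3, 0.3, -2.4]
width: 0.0404
time: 5.3
ee_pos: [0.4931, 0.0506, 0.0915]
eef_rot: [1.0, -0.029, 0.001, -0.001]
ft_force: [-0.8, 0.4, -1.8]
width: 0.0405
[0.4931366  0.05057028 0.09146493] [ 9.99565927e-01 -2.94120320e-02  9.67426892e-04 -1.39756568e-03] 0.04052059606861087 -0.058832633538004976
```

View pics/e.png

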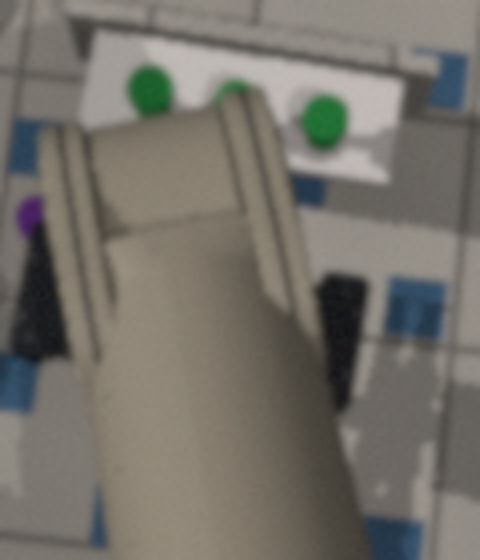

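View pics/f.png

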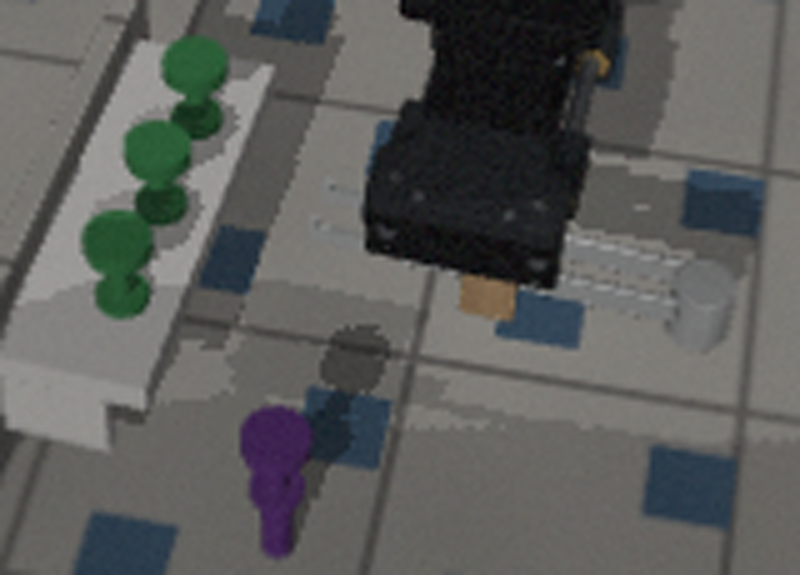

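Run:
```python
from h import *
s=r.read_state();c=s['ee_pos'];y=-.0588
R=np.array([[np.cos(y),-np.sin(y)],[np.sin(y),np.cos(y)]])
def P(a,b,h): return np.r_[c[:2]+R@[a,b],.0754+h]
for n,q in [('endL top',(82,11,30)),('endL c',(82,11,22)),('endR top',(82,-11,30)),('endR c',(82,-11,22)),('heeltop',(-90,0,32)),('plateLtop',(0,20,40)),('plateLbot',(0,20,0)),('mid tip',(70,0,22))]:
    X=P(q[0]/1e3,q[1]/1e3,q[2]/1e3); print(n,X.round(4),((p('side',X)-[190,160]+.4)*5).round(0))
```

```text
endL top [0.5753 0.057  0.1054] [299. 218.]
endL c [0.5753 0.057  0.0974] [299. 230.]
endR top [0.574  0.0351 0.1054] [312. 182.]
endR c [0.574  0.0351 0.0974] [312. 194.]
heeltop [0.403  0.0562 0.1074] [696. 277.]
plateLtop [0.494  0.0708 0.1154] [481. 257.]
plateLbot [0.494  0.0708 0.0754] [475. 317.]
mid tip [0.5627 0.0468 0.0974] [332. 218.]
```

```bash
python3 -m inch '{"translation":[[0.2,-0.01,0],[0.4,-0.02,0],[0.45,-0.02,0],[0.45,-0.02,0]],"rot":[[0,0,0],[0,0,0],[0,0,0],[0,0,0]],"jaw":[40,40,40,40]}' 40
python3 - <<'E'
from h import *
s=r.read_state();c=s['ee_pos'];y=2*np.arctan2(s['eef_rot'][1],s['eef_rot'][0]);print(c,y,s['width'])
b=eyes.camera('side')[170:240,190:290]
cv2.imwrite('pics/g.png',cv2.resize(b,None,fx=8,fy=8,interpolation=cv2.INTER_CUBIC))
R=np.array([[np.cos(y),-np.sin(y)],[np.sin(y),np.cos(y)]])
def pr(n,X):print(n,np.round(X,4),((p('side',X)-[190,170]+.5)*8).round(0))
for n,q in [('endL top',(76,11,30)),('endL c',(76,11,22)),('endR top',(76,-11,30)),('endR c',(76,-11,22))]:
    pr(n,np.r_[c[:2]+R@[q[0]/1e3,q[1]/1e3],c[2]-.0161+q[2]/1e3])
for z in (.085,.0985,.112,.121): pr('peg%g'%z,[.6419,.043,z])
E
```

```text
time: 5.8
ee_pos: [0.5375, 0.0492, 0.0915]
eef_rot: [1.0, -0.029, 0.001, -0.001]
ft_force: [0.2, -0.7, -1.2]
width: 0.0404
[0.5374618  0.04921188 0.09152412] -0.05830913335594626 0.04036705346816242
endL top [0.614  0.0558 0.1054] [342. 244.]
endL c [0.614  0.0558 0.0974] [343. 264.]
endR top [0.6127 0.0338 0.1054] [365. 187.]
endR c [0.6127 0.0338 0.0974] [366. 206.]
peg0.085 [0.6419 0.043  0.085 ] [258. 244.]
peg0.0985 [0.6419 0.043  0.0985] [255. 211.]
peg0.112 [0.6419 0.043  0.112 ] [253. 178.]
peg0.121 [0.6419 0.043  0.121 ] [252. 156.]
```

View pics/g.png

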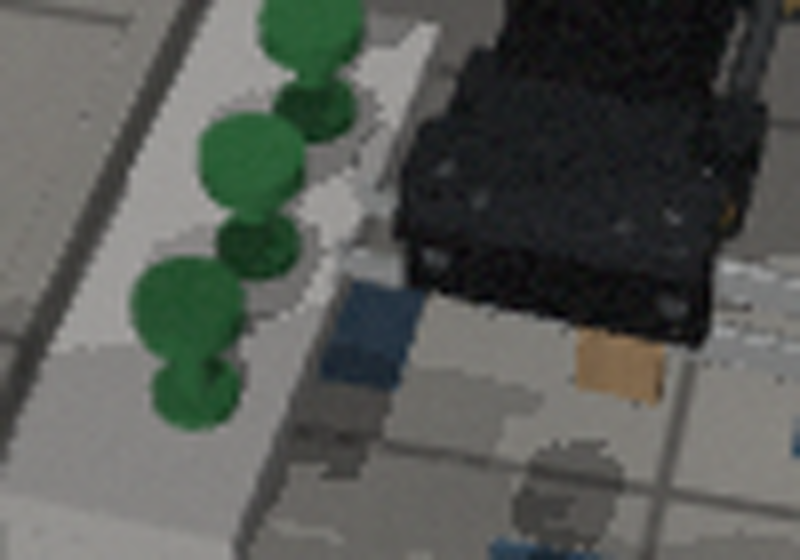

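The prong ends at (340,245) and (365,190) match the prediction with the tongs about 6 mm back in the pads. Height is inside the neck band and the tongs are centred on the peg, so I'll slide in.

```bash
python3 -m inch '{"translation":[[0.1,-0.006,0],[0.2,-0.012,0],[0.3,-0.018,0],[0.38,-0.022,0],[0.42,-0.025,0],[0.42,-0.025,0]],"rot":[[0,0,0],[0,0,0],[0,0,0],[0,0,0],[0,0,0],[0,0,0]],"jaw":[40,40,40,40,40,40]}' 40
python3 - <<'E'
from h import *
s=r.read_state();print(s['ee_pos'],s['width'],s['ft_force'])
b=eyes.camera('side')[165:240,185:285]
cv2.imwrite('pics/i.png',cv2.resize(b,None,fx=8,fy=8,interpolation=cv2.INTER_CUBIC))
E
```

```text
time: 6.45
ee_pos: [0.5794, 0.0469, 0.0913]
eef_rot: [1.0, -0.029, 0.001, -0.001]
ft_force: [-0.5, -0.4, -1.4]
width: 0.0399
[0.57936173 0.04687462 0.09128201] 0.039943904204962126 [-0.52912335 -0.38687663 -1.36040344]
```

View pics/i.png

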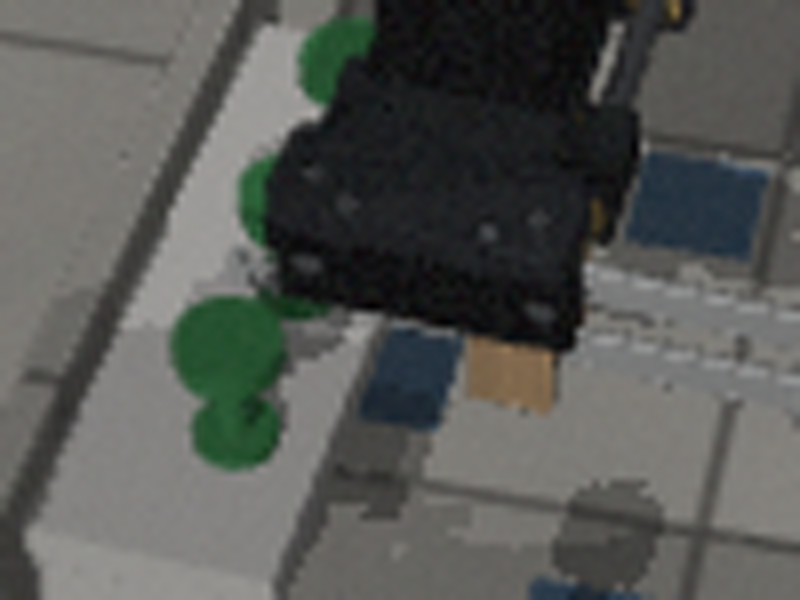

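```bash
python3 -m inch '{"translation":[[0,0,0.08],[0,0,0.16],[0,0,0.26],[0,0,0.36],[0,0,0.5],[0,0,0.65],[0,0,0.8],[0,0,0.95],[0,0,1],[0,0,1],[0,0,1]],"rot":[[0,0,0],[0,0,0],[0,0,0],[0,0,0],[0,0,0],[0,0,0],[0,0,0],[0,0,0],[0,0,0],[0,0,0],[0,0,0]],"jaw":[40,40,40,40,40,40,40,40,40,40,40]}' 40
python3 - <<'E'
from h import *
s=r.read_state();print(s['ee_pos'],s['width'],s['ft_force'])
b=eyes.camera('side')[110:260,150:350]
cv2.imwrite('pics/j.png',cv2.resize(b,None,fx=4,fy=4,interpolation=cv2.INTER_CUBIC))
E
```

```text
time: 7.6
ee_pos: [0.5787, 0.0468, 0.1908]
eef_rot: [1.0, -0.029, 0.0, -0.001]
ft_force: [0.0, -0.7, -1.8]
width: 0.04
[0.57868663 0.0468357  0.19075488] 0.0399802828401787 [ 0.0385684  -0.74104116 -1.8322203 ]
```

View pics/j.png

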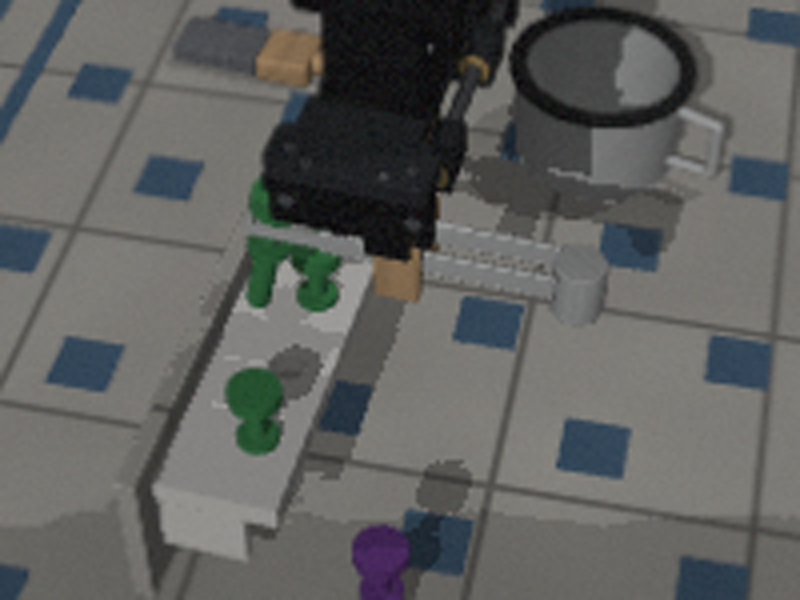

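The middle peg hangs upright on the tips at (262,270), the other two are in place, and the jaw is at 40.0 mm. I'll back away from the row gently, then move to the cup.

```bash
python3 -m inch '{"translation":[[0,0,0.05],[-0.03,0,0.12],[-0.08,0,0.18],[-0.15,0,0.2],[-0.25,0,0.2],[-0.37,0,0.2],[-0.5,-0.03,0.2],[-0.6,-0.1,0.2],[-0.7,-0.2,0.2],[-0.8,-0.33,0.2],[-0.88,-0.48,0.2],[-0.94,-0.63,0.2],[-0.98,-0.77,0.2],[-1,-0.88,0.2],[-1,-0.96,0.2],[-1,-1,0.2],[-1,-1,0.2]],"rot":[[0,0,0],[0,0,0],[0,0,0],[0,0,0],[0,0,0],[0,0,0],[0,0,0],[0,0,0],[0,0,0],[0,0,0],[0,0,0],[0,0,0],[0,0,0],[0,0,0],[0,0,0],[0,0,0],[0,0,0]],"jaw":[40,40,40,40,40,40,40,40,40,40,40,40,40,40,40,40,40]}' 40
python3 -m inch '{"translation":[[0,-0.04,0],[-0.01,-0.12,0],[-0.03,-0.24,0],[-0.06,-0.38,0],[-0.1,-0.53,0],[-0.13,-0.67,0],[-0.16,-0.8,0],[-0.18,-0.9,0],[-0.18,-0.97,0],[-0.18,-1,0],[-0.18,-1,0]],"rot":[[0,0,0],[0,0,0],[0,0,0],[0,0,0],[0,0,0],[0,0,0],[0,0,0],[0,0,0],[0,0,0],[0,0,0],[0,0,0]],"jaw":[40,40,40,40,40,40,40,40,40,40,40]}'
python3 -m inch '{"translation":[[0,-0.04,0],[-0.01,-0.12,0],[-0.03,-0.24,0],[-0.06,-0.38,0],[-0.1,-0.53,0],[-0.13,-0.67,0],[-0.16,-0.8,0],[-0.18,-0.9,0],[-0.18,-0.97,0],[-0.18,-1,0],[-0.18,-1,0]],"rot":[[0,0,0],[0,0,0],[0,0,0],[0,0,0],[0,0,0],[0,0,0],[0,0,0],[0,0,0],[0,0,0],[0,0,0],[0,0,0]],"jaw":[40,40,40,40,40,40,40,40,40,40,40]}'
python3 - <<'E'
from h import *
s=r.read_state();c=s['ee_pos'];y=2*np.arctan2(s['eef_rot'][1],s['eef_rot'][0])
print(c,y,s['width'],s['ft_force'],'peg',c[:2]+.064*np.array([np.cos(y),np.sin(y)]))
cv2.imwrite('pics/k.png',cv2.resize(eyes.camera('side')[70:220,230:430],None,fx=4,fy=4,interpolation=cv2.INTER_CUBIC))
E
```

```text
time: 9.35
ee_pos: [0.4786, -0.0535, 0.2104]
eef_rot: [1.0, -0.029, -0.0, -0.001]
ft_force: [0.0, 0.3, -1.2]
width: 0.0403
time: 10.45
ee_pos: [0.4607, -0.1536, 0.2104]
eef_rot: [1.0, -0.029, -0.0, -0.002]
ft_force: [-0.5, 0.0, -1.3]
width: 0.0403
time: 11.55
ee_pos: [0.4428, -0.2536, 0.2103]
eef_rot: [1.0, -0.029, -0.0, -0.002]
ft_force: [-0.3, 0.9, -0.9]
width: 0.0406
[ 0.44284827 -0.25358731  0.21028904] -0.05855965621203715 0.04061716498635252 [-0.26235316  0.85416938 -0.9217873 ] peg [ 0.50673856 -0.25733298]
```

View pics/k.png

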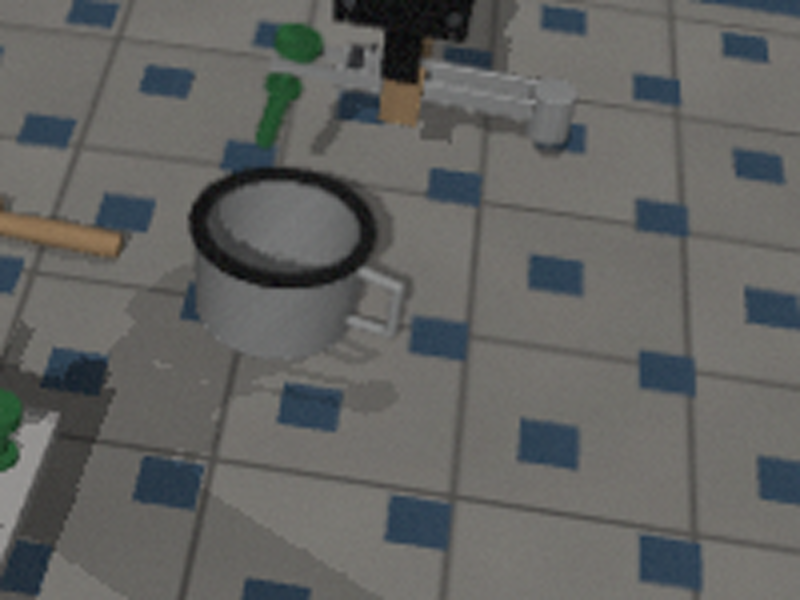

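The peg seems to lean: head (298,42), lower end (265,142). I'll compare with the projection of an upright peg after letting it settle.

```bash
python3 -m inch '{"translation":[[0,-0.02,0],[0,-0.04,0],[0,-0.06,0],[0,-0.07,0],[0,-0.07,0],[0,-0.07,0],[0,-0.07,0],[0,-0.07,0],[0,-0.07,0],[0,-0.07,0],[0,-0.07,0],[0,-0.07,0],[0,-0.07,0],[0,-0.07,0],[0,-0.07,0]],"rot":[[0,0,0],[0,0,0],[0,0,0],[0,0,0],[0,0,0],[0,0,0],[0,0,0],[0,0,0],[0,0,0],[0,0,0],[0,0,0],[0,0,0],[0,0,0],[0,0,0],[0,0,0]],"jaw":[40,40,40,40,40,40,40,40,40,40,40,40,40,40,40]}' 40
python3 - <<'E'
from h import *
import time
s=r.read_state();c=s['ee_pos'];print(c,s['width'])
x,y=c[:2]+.064*np.array([.9983,-.0585])
for z in (.144,.189,.194,.221,.230): print(z,p('side',[x,y,z]).round(1),p('top',[x,y,z]).round(1))
# green blobs in side image: axis over 2 frames
for i in range(2):
    im=eyes.camera('side'); h=cv2.cvtColor(im,cv2.COLOR_BGR2HSV)
    m=cv2.inRange(h,(45,100,30),(80,255,255));m[:, :280]=0
    n,l,st,ce=cv2.connectedComponentsWithStats(m)
    print([(st[k].tolist(),ce[k].round(1).tolist()) for k in range(1,n) if st[k][4]>8])
    ys,xs=np.nonzero(m);print([(v,xs[ys==v].min(),xs[ys==v].max()) for v in range(ys.min(),ys.max()+1,1) if (ys==v).any()])
im=np.vstack([cv2.resize(eyes.camera('side')[70:140,260:390],None,fx=6,fy=4.2*6/4.2),]);cv2.imwrite('pics/l.png',im)
E
```

```text
time: 13.1
ee_pos: [0.4429, -0.2602, 0.2103]
eef_rot: [1.0, -0.029, -0.0, -0.002]
ft_force: [0.6, 0.9, -1.0]
width: 0.0405
[ 0.44292963 -0.26017628  0.21034425] 0.040525603108208554
0.144 [301.4 106.4] [382.1 228.5]
0.189 [302.9  91.9] [387.2 225.9]
0.194 [303.   90.3] [387.8 225.6]
0.221 [304.   81.2] [391.1 224. ]
0.23 [304.3  78.1] [392.2 223.4]
[([419, 0, 13, 13, 48], [426.1, 7.3]), ([451, 6, 9, 7, 22], [454.4, 8.7]), ([425, 13, 5, 5, 10], [426.7, 14.7]), ([439, 13, 10, 13, 37], [444.9, 18.5]), ([450, 13, 5, 6, 11], [451.7, 15.6]), ([417, 14, 9, 7, 22], [420.8, 16.6]), ([418, 19, 3, 9, 14], [419.1, 22.8]), ([435, 24, 8, 7, 15], [438.7, 27.1]), ([299, 75, 12, 9, 83], [304.3, 78.8]), ([295, 87, 10, 18, 95], [298.9, 94.6])]
[(0, np.int64(410), np.int64(461)), (1, np.int64(425), np.int64(463)), (2, np.int64(426), np.int64(461)), (3, np.int64(425), np.int64(462)), (4, np.int64(426), np.int64(457)), (5, np.int64(425), np.int64(459)), (6, np.int64(423), np.int64(459)), (7, np.int64(423), np.int64(454)), (8, np.int64(425), np.int64(459)), (9, np.int64(421), np.int64(458)), (10, np.int64(
[... 3518 characters left out ...]
nt64(308)), (83, np.int64(304), np.int64(307)), (87, np.int64(298), np.int64(299)), (88, np.int64(297), np.int64(303)), (89, np.int64(297), np.int64(304)), (90, np.int64(297), np.int64(304)), (91, np.int64(298), np.int64(304)), (92, np.int64(298), np.int64(304)), (93, np.int64(297), np.int64(302)), (94, np.int64(297), np.int64(301)), (95, np.int64(297), np.int64(301)), (96, np.int64(297), np.int64(300)), (97, np.int64(296), np.int64(300)), (98, np.int64(296), np.int64(300)), (99, np.int64(295), np.int64(299)), (100, np.int64(295), np.int64(299)), (101, np.int64(295), np.int64(299)), (102, np.int64(295), np.int64(298)), (103, np.int64(295), np.int64(298)), (104, np.int64(295), np.int64(297))]
```

View pics/l.png

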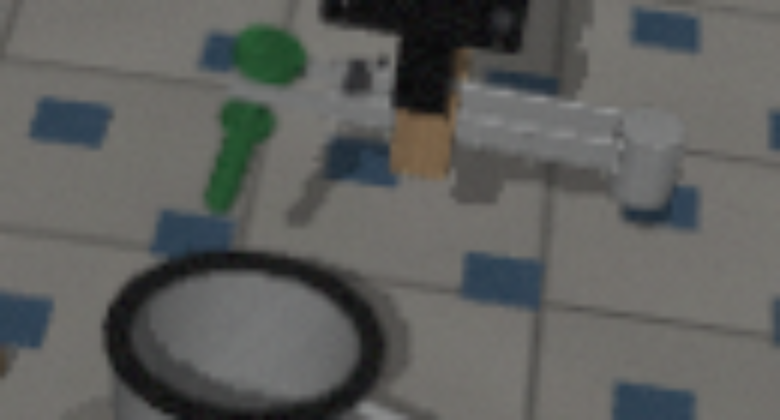

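The peg hangs still; two frames agree. Its lean is about 0.17–0.2 rad forward, which fits the head resting on the turned-up prong ends, and is under the 0.35 limit. The lower end is therefore about 12 mm ahead of the cup axis, so I'll nudge back 10 mm, settle and hand in.

```bash
python3 -m inch '{"translation":[[-0.01,0,0],[-0.03,0,0],[-0.06,0,0],[-0.08,0,0],[-0.1,0,0],[-0.1,0,0],[-0.1,0,0],[-0.1,0,0],[-0.1,0,0],[-0.1,0,0],[-0.1,0,0],[-0.1,0,0],[-0.1,0,0],[-0.1,0,0],[-0.1,0,0]],"rot":[[0,0,0],[0,0,0],[0,0,0],[0,0,0],[0,0,0],[0,0,0],[0,0,0],[0,0,0],[0,0,0],[0,0,0],[0,0,0],[0,0,0],[0,0,0],[0,0,0],[0,0,0]],"jaw":[40,40,40,40,40,40,40,40,40,40,40,40,40,40,40]}' 40
python3 - <<'E'
from h import *
h=cv2.cvtColor(eyes.camera('side'),cv2.COLOR_BGR2HSV)[65:120,280:330]
ys,xs=np.nonzero(cv2.inRange(h,(45,100,30),(80,255,255)));ys+=65;xs+=280
b=xs[ys>=ys.max()-2].mean();print('head',xs[ys<84].mean(),ys[ys<84].mean(),'low',b,ys.max())
print('low end',w('side',(b,ys.max()-1),.146),'seal',w('side',(300.7,126.8),.076),r.read_state()['width'])
E
```

```text
time: 14.75
ee_pos: [0.4329, -0.2602, 0.2103]
eef_rot: [1.0, -0.029, -0.0, -0.002]
ft_force: [-0.2, -0.4, -1.8]
width: 0.0406
head 308.2261904761905 79.14285714285714 low 300.3636363636364 104
low end [ 0.51120009 -0.27541002  0.146     ] seal [ 0.50319112 -0.26526393  0.076     ] 0.04007483800401785
```

The lower end is about 13 mm from the seal axis, against 35 mm allowed. Handing in.

```bash
python3 -c "
from bench import r
print(r.close_job()); s=r.read_state(); print(s['time'],s['width'],s['ee_pos'])"
```

```text
the job is handed in; nothing more can be done
None
the job is handed in; nothing more can be done
```

I gripped the tongs by their plates and squeezed them to the mark. With that held, I slid the tips astride the middle peg's neck, lifted the peg out, and hung it above the open cup, the one with the black ring. I handed the job in at about 14.8 s; no verdict is reported.

Last checks before handing in:
- **Tip gap:** the jaw read 40.1–40.6 mm, which means a gap of about 18–19 mm. This is inferred from the finger opening; I could not see the tips' gap or the tongue mark directly at the end.
- **Peg position:** its lower end is about 13 mm from the ring's axis by the side camera (35 mm allowed), at about 0.145 m height (0.08–0.2 m allowed). The height is worked out from the robot's pose.
- **Peg lean:** it is hanging still but not plumb, leaning about 0.17–0.2 rad forward, within the 0.35 limit. The likely cause is that its head rests on the turned-up prong ends.
- **Other things:** no unusual wrist force was seen. In the pictures I looked at, the other two pegs stayed in place, and I made no contact with the brush or soap.

One disagreement: the tongs sat about 6 mm further back in the pads than planned, probably because they slid while being squeezed. I allowed for that before going to the peg. The two cameras differed by up to about 8 mm on the cup's centre in my first reading.

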